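# Turn down and uncover the wax pot

### The arm

A 6-joint arm with a two-finger parallel gripper is mounted at the origin on the work surface. World frame = base frame: x ahead of the robot, y to its left, z up, the work surface at z = 0. Lengths are in mm, angles in rad, forces in N, time in s.
With the tool pointing down it reaches from about 250 to 725 mm from the base axis. Payload 9.7 kg.
Tool frame: the origin (TCP) lies midway between the tips of the shut fingers; the grasp point (between the pads) lies 19 mm behind it; z points along the fingers, y is the line along which they close (so a half turn about z gives the same grasp; the last joint's range is limited). The gripper opens to 85 mm and grips with 20 to 120 N. Pads are 22 mm wide; open, the fingers measure 114 mm over their backs; the gripper's body (76 mm by 85 mm) begins 54 mm behind the grasp point. The pads swing forward as they close: fully open they stand 13 mm farther back than shut.
Start: joints at [-1.206, 0.087, 0.176, 1.66, 0, 1.571], TCP at [196.216, -513.805, 231.284] pointing down, gripper open.
Joint ranges: [-3.13, 3.13], [-0.85, 1.81], [-1.15, 1.24], [-2.2, 2.28], [-1.44, 1.52], [-3.14, 3.14]. Speed limits (rad/s): [2.22, 2.22, 2.57, 3.14, 3.14, 3.14].

### API

Orientations are given as a unit quaternion [x, y, z, w].
In Python, from cell import sense, grab_frame, job_done gives the robot as it stands. The module is installed in compiled form; this text tells all that it offers.
- The arm moves only by the shell command python3 -m handwheel 'ROWS' [OPENING] [FORCE]. ROWS is JSON, a list of rows, each a list of 2 entries, a list of its own where there are three numbers: the shift along the tool's x, y, z as a fraction of full scale, then the turn about the tool's z as a fraction of full scale. In form: [[[tx, ty, tz], yaw], ...]. A call has 1 to 20 rows; each row is the pose to reach, as a shift and turn from the pose commanded when the call began, along the tool's axes at that moment, turning the shorter way round; what a row does not reach only later rows make up. Full scale, the value 1, is 80 cm for a shift and 180 degrees for a turn. A row lasts 1/12 s, in which the tool goes at most 41.7 mm and 7.16 degrees, less where a joint would pass 70% of its speed; a pose out of reach is approached as far as the arm can. A call with a number of a shift or a turn outside -1 to 1 is refused whole. A call with a gripper value outside its range is refused whole. OPENING is the opening, from -1 (shut) to 1 (fully open), set as the call begins (- or left out, the last holds). The fingers move at their own pace and stop on an object; FORCE is the grip in N (left out, the last holds). Time passes only in rows, so rows that repeat a pose let the fingers close. It gives the time, the measured TCP pose, the force, the opening and the grip force at its end, in the units of the state.
- sense(): the state, without advancing time (a new reading comes with each control period).
- grab_frame(name): name is "scene" or "top" or "wrist"; returns a dict with "color" (480x640x3 uint8, blue, green, red), "intrinsics" (3x3 intrinsics, pixels), "pose" (4x4, takes a point from camera to world coordinates); the wrist camera has in their place "hand_eye" (4x4, takes a point from camera to tool coordinates, whose origin is the TCP and whose axes are the flange's). Camera axes: x right, y down, z forward; pixel columns grow to the right and rows downward; lengths in mm; the calibration is good to about 2 mm. A picture is of the moment at which its call begins: read the wrist's pose just before it. There is no depth.
- job_done(): hands the job in; it is judged then, once.
The state is a dict: "time": time; "joints": joint angles; "joint_velocities": joint speeds; "joint_torque": joint torques, N m; "tcp_pos": TCP position; "orientation": TCP orientation; "ft_force": force on the tool from outside, world axes, zero at the start; "ft_torque": the same for the moment, N m; "width": opening from 0.0 (shut) to 1.0 (fully open); "gripper_force": force on a finger pad.
Only numpy, scipy, OpenCV 4.12 (cv2) and the standard library are available. Lean on these libraries where they do the work, as an engineer would, in place of code of your own. Each camera call takes 0.05 s, during which the arm holds its last target. There are 200 camera calls.

### The job

Get the wax pot ready for cleaning: first slide its heat control down to the green standby marker, then take the flat lid off the pot and lay it right way up on the cork mat, wholly on the mat. The lid has no knob, so get it up by its overhanging rim; never let it drop or slam, leave the slider at the marker, and do not disturb the other things on the bench.

Things in the scene. Friction and masses are not known exactly. Their poses are not given: they have to be found in the camera images.
- pot: Fixed wax-pot unit, sizes in mm. Origin: on the bench on the axis of the blue round pot; z up, x away from the operator, y to the control panel. Pot: outer radius 52, inner radius 47, rim 100 above the bench, empty, 70 deep. Grey panel (180 along x, 90 along y, top at 30) joined to it, centred 125 from the pot axis along +y.
- lid: Loose flat aluminium lid, about 0.3 kg, no knob, sizes in mm: disc of radius 72, 6 thick (7 to 13 above the origin); under it a plug of radius 43, 7 deep, loose in the pot's mouth. Origin: centre of the plug's underside, z up through the top face. At first the origin is 93 above the bench, and the disc lies on the rim and overhangs the pot wall by 20 all round.
- heat (a joint): Heat slider of the control panel, travel 0 to 0.100 m, growing along the pot's +x (away from the operator). Stays where it is left; friction about 1.5 N. (Sizes in mm.)
- heat_top (a point): Centre of the top face of the black slider grip: 20 along the slide, 28 across, 40 high, its top 84.5 above the bench, standing on an aluminium track (40 wide, 150 long, top 44 above the bench). (Sizes in mm.)
- mark: Small green standby marker lying on the panel beside the track (on the side away from the pot), 7 along the slide, 18 across, 3 high. Origin: its centre, underneath; axes parallel to the pot's. The slider is at the marker when both have the same x in the pot's frame. (Sizes in mm.)
- mat: Fixed square cork mat, 220 x 220, 6 thick. Origin: centre of its underside, on the bench; axes along its sides. (Sizes in mm.)
- bottle: Clear glass bottle with a red cap, radius 27, 120 high; origin: centre of its foot. (Sizes in mm.)
- jar: White plastic jar, radius 32, 60 high; origin: centre of its foot. (Sizes in mm.)
- bowl: Green mixing bowl, rim radius 60, 60 high; origin: centre of its foot. (Sizes in mm.)
- cast: Plaster dental cast, 60 x 70, 35 high; origin: centre of its underside. (Sizes in mm.)
- brush: Bench brush with a wooden handle, 170 long along its x, 42 wide, 20 high, lying on the bench; origin: its middle, underneath. (Sizes in mm.)
- burner: Brass spirit burner, radius 36, 95 high; origin: centre of its foot. (Sizes in mm.)

How it is judged:
By the outcome, as a careful person would: the job done as asked, in the order asked, and still so for the second after the job is handed in, with the robot touching nothing.
It also fails if it takes over 64 s, if anything falls off the work surface, if the arm or the gripper's body presses on something with over 40 N, if the wrist force passes 120 N, or if a joint passes its speed limit or range.

## Working session

There is one attempt and no reset: what is moved stays moved. The work goes in short steps, Python scripts to look and compute and a shell command to move; the robot and the scene stay as the last step left them, time stands still between calls to the robot, and variables do not carry over. Pictures are saved under pics/ and viewed, at most 10 in all, crops included, and the job is handed in when it is done.

```bash
mkdir -p pics; python3 - <<'E'
from cell import sense, grab_frame
import cv2,numpy as np,pickle
d={}
for n in("scene","top"):
    f=grab_frame(n); d[n]=f; cv2.imwrite(f"pics/{n}0.png",f["color"]); print(n,np.round(f["intrinsics"],1).tolist(),np.round(f["pose"],3).tolist())
s=sense(); print(s); pickle.dump(d,open("f0.pkl","wb"))
E
```

```text
scene [[555.6, 0.0, 323.3], [0.0, 555.6, 234.4], [0.0, 0.0, 1.0]] [[-0.798, 0.372, -0.474, 1028.899], [0.602, 0.472, -0.644, 705.399], [-0.016, -0.799, -0.601, 704.976], [0.0, 0.0, 0.0, 1.0]]
top [[552.2, 0.0, 324.9], [0.0, 552.2, 240.9], [0.0, 0.0, 1.0]] [[0.028, -0.972, 0.233, 287.248], [-1.0, -0.028, 0.003, 23.384], [0.003, -0.233, -0.973, 1290.366], [0.0, 0.0, 0.0, 1.0]]
{'time': 0.1, 'joints': array([-1.20601488e+00,  8.73872573e-02,  1.75213931e-01,  1.65979465e+00,
        1.31676676e-05,  1.57078091e+00]), 'joint_velocities': array([-2.10053158e-04, -1.39696098e-03,  1.32158058e-03, -4.69385668e-04,
       -7.82611130e-05,  3.62571038e-04]), 'joint_torque': array([-4.69982042e-04, -5.21560156e+01,  4.65653622e+01,  1.60506566e-02,
        2.31844189e-05, -8.53100460e-06]), 'tcp_pos': array([ 196.1404174 , -513.61868996,  230.66404563]), 'orientation': array([ 9.83411305e-01,  1.81388703e-01, -9.97788456e-05, -5.77304436e-04]), 'ft_force': array([-0.69685661,  0.07073828, -0.2187077 ]), 'ft_torque': array([ 0.04795605,  0.00683335, -0.01557527]), 'gripper_force': 0.0, 'width': 0.9976088398694243}
```

View pics/top0.png

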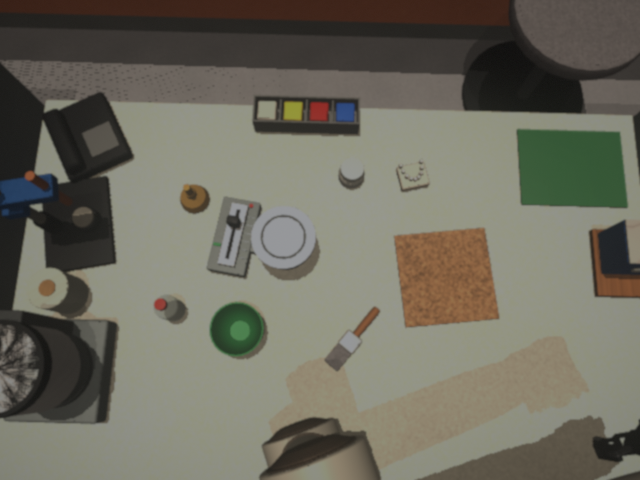

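View pics/scene0.png

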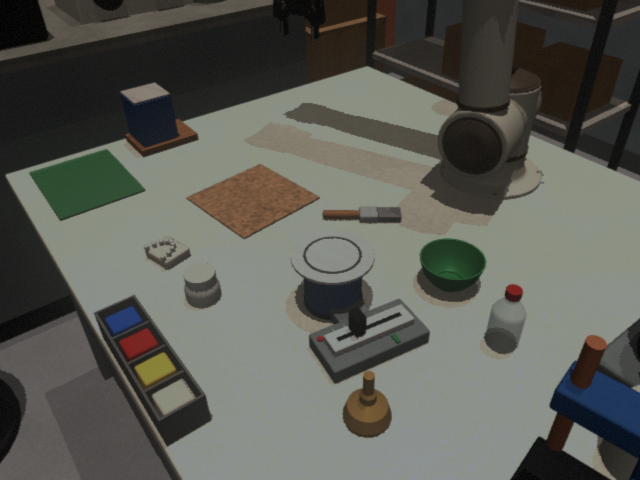

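The top view shows the pot and lid at about (283,238), the panel at (234,237), the grip at about (234,220), the green mark at about (217,244) and the mat centred at about (446,277). In the scene view the lid is at (333,257), the grip at (357,321) and the mark at (396,338). I'll enlarge these next.

```bash
python3 - <<'E'
import cv2,numpy as np,pickle
d=pickle.load(open("f0.pkl","rb"))
a=d["top"]["color"][185:290,200:330]; b=d["scene"]["color"][225:380,280:440]
a=cv2.resize(a,(650,525),interpolation=cv2.INTER_CUBIC)
b=cv2.resize(b,(800,775),interpolation=cv2.INTER_CUBIC)[175:775]
cv2.imwrite("pics/ca.png",cv2.convertScaleAbs(a,alpha=1.3));cv2.imwrite("pics/cb.png",cv2.convertScaleAbs(b,alpha=1.3))
E
```

```text
(no output)
```

View pics/ca.png

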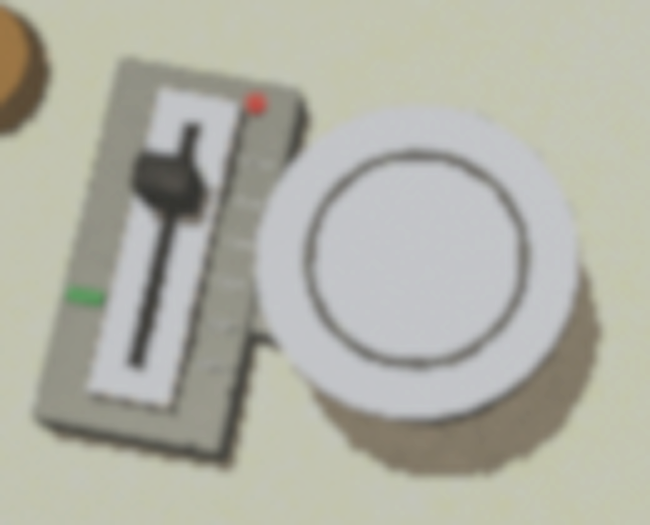

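View pics/cb.png

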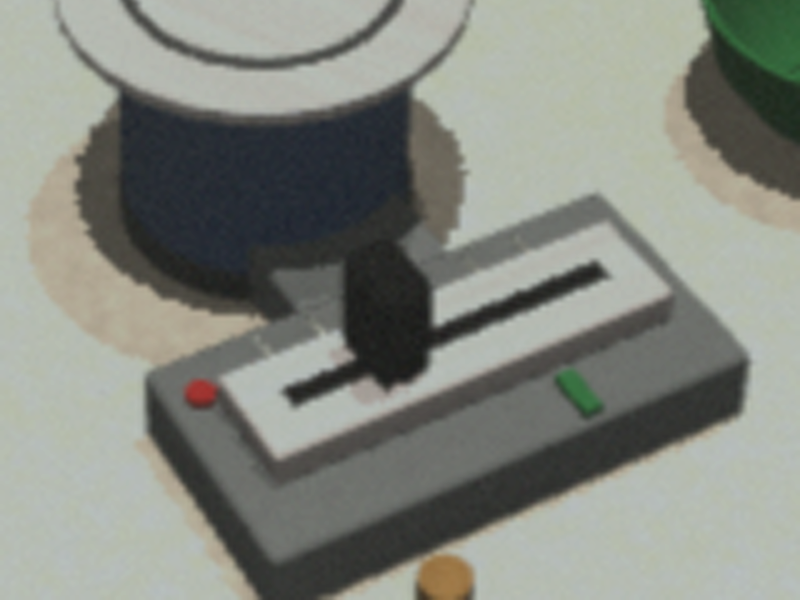

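```bash
cat > geo.py <<'E'
import numpy as np,pickle
from scipy.optimize import least_squares
d=pickle.load(open("f0.pkl","rb"))
def proj(n,P):
    f=d[n];T=np.linalg.inv(f["pose"]);p=np.atleast_2d(P)@T[:3,:3].T+T[:3,3];p=p@f["intrinsics"].T
    return p[:,:2]/p[:,2:]
def ray(n,uv,z):
    f=d[n];T=f["pose"];r=T[:3,:3]@np.linalg.solve(f["intrinsics"],[*uv,1]);c=T[:3,3];return c+r*(z-c[2])/r[2]
def tri(a,b):
    return least_squares(lambda p:np.r_[(proj("top",p)-a)[0],(proj("scene",p)-b)[0]],[450,150,50.])
E
python3 - <<'E'
from geo import *
ta=lambda a:(np.array(a,float)+.5)/5-.5+[200,185]
sa=lambda a:(np.array(a,float)+.5)/5-.5+[280,260]
T=dict(p=[(300,93),(228,452),(38,415),(122,60)],t=[(242,103),(172,405),(90,392),(160,90)],m=[(86,297)],r=[(255,103)])
S=dict(p=[(148,380),(597,195),(748,357),(270,560)],t=[(222,380),(608,225),(672,293),(277,462)],m=[(579,392)],r=[(200,390)])
for k in"ptmr":
    for a,b in zip(T[k],S[k]):
        s=tri(ta(a),sa(b));print(k,np.round(s.x,1),round(s.cost,2))
print("ring",[np.round(ray("top",ta(c),106),1) for c in((416,259),(417,262))], np.round(ray("scene",sa((262,-90)),106),1))
# mat corners
for a,b in zip([(395,236),(486,229),(498,319),(404,325)],[(246,232),(189,198),(260,166),(318,198)]):
    s=tri(np.array(a,float),np.array(b,float));print("mat",np.round(s.x,1),round(s.cost,2),np.round(ray("top",a,6),1))
E
```

```text
p [678.6 185.3  28.1] 0.22
p [503.  210.2  27. ] 0.01
p [518.1 298.4  29.1] 0.05
p [693.1 269.8  30.4] 1.09
t [667.8 210.9  42.8] 0.05
t [521.9 234.6  42.3] 0.01
t [527.5 271.7  43.1] 0.27
t [674.3 248.9  42.7] 0.65
m [574.7 278.7  33.2] 0.35
r [671.4 204.9  35.3] 0.58
ring [array([578.4, 120.6, 106. ]), array([577. , 120.1, 106. ])] [557.3  89.3 106. ]
mat [ 608.4 -138.3   17.8] 0.02 [ 611.7 -140.     6. ]
mat [ 6.350e+02 -3.595e+02  2.000e-01] 0.77 [ 635.3 -359.     6. ]
mat [ 422.5 -381.7   -1.8] 0.57 [ 420.4 -378.2    6. ]
mat [ 402.  -161.8    5.6] 0.74 [ 400.4 -160.4    6. ]
```

```bash
python3 -m handwheel '[[[0.81,-0.7,0],-0.333],[[0.81,-0.7,0],-0.333],[[0.81,-0.7,0],-0.333],[[0.81,-0.7,0],-0.333],[[0.81,-0.7,0],-0.333],[[0.81,-0.7,0],-0.333],[[0.81,-0.7,0],-0.333],[[0.81,-0.7,0],-0.333],[[0.81,-0.7,0],-0.333],[[0.81,-0.7,0],-0.333],[[0.81,-0.7,0],-0.333],[[0.81,-0.7,0],-0.333],[[0.81,-0.7,0],-0.333],[[0.81,-0.7,0],-0.333],[[0.81,-0.7,0],-0.333],[[0.81,-0.7,0],-0.333],[[0.81,-0.7,0],-0.333],[[0.81,-0.7,0],-0.333],[[0.81,-0.7,0],-0.333],[[0.81,-0.7,0],-0.333]]'
```

```text
time: 1.77
tcp_pos: [591.3, 222.3, 230.8]
orientation: [0.761, 0.649, -0.0, -0.0]
ft_force: [1.4, -0.0, 0.3]
width: 1.004
gripper_force: 0.0
```

```bash
python3 -m handwheel '[[[0,0,0],0],[[0,0,0],0],[[0,0,0],0]]'; cat >> geo.py <<'E'
from scipy.spatial.transform import Rotation as R
def wristshot(tag):
    from cell import sense,grab_frame
    import cv2
    s=sense();f=grab_frame("wrist");M=np.eye(4);M[:3,:3]=R.from_quat(s["orientation"]).as_matrix();M[:3,3]=s["tcp_pos"]
    f["pose"]=M@f["hand_eye"];d[tag]=f;pickle.dump(d,open("f0.pkl","wb"));cv2.imwrite(f"pics/{tag}.png",f["color"]);return s,f
E
python3 - <<'E'
from geo import *
s,f=wristshot("w1");print(np.round(s["tcp_pos"],1),s["orientation"],np.round(f["hand_eye"],2).tolist(),f["intrinsics"].round(1).tolist())
ta=lambda a:(np.array(a,float)+.5)/5-.5+[200,185]
print(ray("top",ta((163,170)),84.5))
E
```

```text
time: 2.02
tcp_pos: [590.6, 220.1, 230.6]
orientation: [0.761, 0.649, -0.001, -0.0]
ft_force: [-0.1, -0.4, -0.3]
width: 0.997
gripper_force: 0.0
[590.6 220.1 230.6] [ 7.61110849e-01  6.48621332e-01 -7.80935970e-04 -1.84484730e-04] [[-0.0, -0.95, -0.31, 78.89], [1.0, -0.0, 0.0, -0.49], [-0.0, -0.31, 0.95, -142.46], [0.0, 0.0, 0.0, 1.0]] [[390.5, 0.0, 317.2], [0.0, 390.5, 238.2], [0.0, 0.0, 1.0]]
[621.89280519 238.86933248  84.5       ]
```

View pics/w1.png

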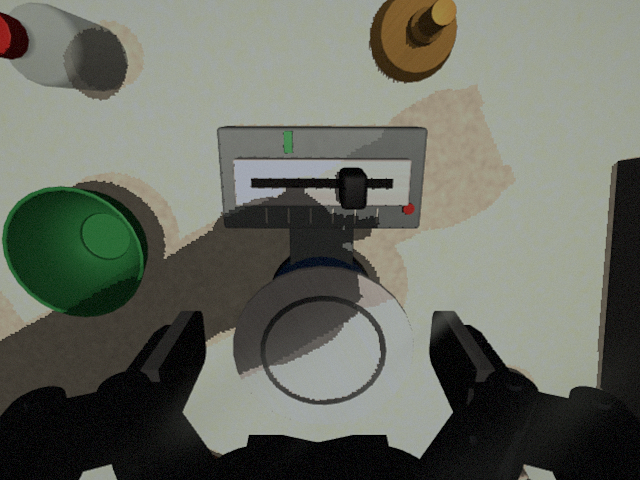

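The wrist view shows the mark at (288.5,142), the grip top at about (355,190) and the track from u=235 to 411–417. The ring groove is centred at about (323,350). I'll compute positions from these.

```bash
python3 - <<'E'
from geo import *
P=np.array([578,119.]);e=np.array([np.cos(np.radians(-9)),np.sin(np.radians(-9))]);n=np.array([-e[1],e[0]])
def show(k,q): print(k,q.round(1),"pot frame",round((q[:2]-P)@e,1),round((q[:2]-P)@n,1))
show("mark w",ray("w1",(288.5,142),33)); show("grip w",ray("w1",(355,190),84.5)); show("grip t",ray("top",[232.2,218.6],84.5))
show("ring w",ray("w1",(323,350),106))
for uv in[(235,159),(411,159),(417,207),(235,207)]: show("track",ray("w1",uv,44))
for uv in[(218,127),(427,127),(420,228),(223,228)]: show("panel",ray("w1",uv,30))
def tr(a,b,A,B):
    s=least_squares(lambda p:np.r_[(proj(a,p)-A)[0],(proj(b,p)-B)[0]],[550,150,50.]);show("tri",s.x)
tr("w1","top",(355,190),(232.2,218.6)); tr("w1","scene",(288.5,142),(395.4,338)); tr("w1","scene",(323,350),(332,255)); tr("w1","top",(323,350),(283,236.8))
E
```

```text
mark w [574.4 277.2  33. ] pot frame -28.3 155.7
grip w [621.4 238.2  84.5] pot frame 24.2 124.5
grip t [621.9 238.9  84.5] pot frame 24.6 125.3
ring w [578.4 119.3 106. ] pot frame 0.3 0.4
track [528.9 271.4  44. ] pot frame -72.3 142.9
track [673.3 248.2  44. ] pot frame 73.9 142.5
track [674.9 206.6  44. ] pot frame 82.1 101.6
track [519.8 231.4  44. ] pot frame -75.1 102.0
panel [517.5 298.6  30. ] pot frame -87.8 168.0
panel [691.9 270.6  30. ] pot frame 88.8 167.6
panel [679.1 182.5  30. ] pot frame 90.0 78.5
panel [501.  211.1  30. ] pot frame -90.5 78.9
tri [621.3 238.6  86.4] pot frame 24.1 124.9
tri [574.3 277.2  31.8] pot frame -28.4 155.6
tri [578.2 117.4 103.3] pot frame 0.5 -1.6
tri [578.3 119.7 106.4] pot frame 0.2 0.8
```

```bash
python3 -m handwheel '[[[0.029,0.0346,0],0],[[0.029,0.0346,0],0],[[0.029,0.0346,0.05],0],[[0.029,0.0346,0.1],0],[[0.029,0.0346,0.15],0],[[0.029,0.0346,0.18],0],[[0.029,0.0346,0.2],0],[[0.029,0.0346,0.21],0],[[0.029,0.0346,0.219],0],[[0.029,0.0346,0.219],0],[[0.029,0.0346,0.219],0],[[0.029,0.0346,0.219],0]]' && python3 -m handwheel '[[[0,0,0],0],[[0,0,0],0],[[0,0,0],0],[[0,0,0],0],[[0,0,0],0],[[0,0,0],0],[[0,0,0],0],[[0,0,0],0],[[0,0,0],0],[[0,0,0],0]]' -1 20
```

```text
time: 3.07
tcp_pos: [622.6, 238.7, 57.9]
orientation: [0.761, 0.648, 0.001, 0.0]
ft_force: [0.0, -0.3, 0.1]
width: 0.999
gripper_force: 0.0
time: 3.9
tcp_pos: [621.9, 238.7, 56.2]
orientation: [0.761, 0.648, 0.0, -0.0]
ft_force: [-0.2, 0.1, 1.7]
width: 0.232
gripper_force: 25.6
```

```bash
python3 -m handwheel '[[[0,-0.006,0],0],[[0,-0.014,0],0],[[0,-0.024,0],0],[[0,-0.034,0],0],[[0,-0.044,0],0],[[0,-0.052,0],0],[[0,-0.059,0],0],[[0,-0.064,0],0],[[0,-0.066,0],0],[[0,-0.066,0],0],[[0,-0.066,0],0],[[0,-0.066,0],0]]'; python3 - <<'E'
from geo import *
import cv2
s,f=wristshot("w2");print(s["tcp_pos"],((s["tcp_pos"][:2]-[578.2,119.3])@[np.cos(np.radians(9)),-np.sin(np.radians(9))]))
E
```

```text
time: 4.9
tcp_pos: [569.7, 247.2, 56.2]
orientation: [0.761, 0.648, -0.0, -0.0]
ft_force: [-1.7, 2.5, 2.5]
width: 0.231
gripper_force: 25.8
[569.6798352  247.19306392  56.18171323] -28.422150473167633
```

```bash
python3 -m handwheel '[[[0,0,0],0],[[0,0,0],0],[[0,0,0],0],[[0,0,0],0],[[0,0,0],0],[[0,0,0],0],[[0,0,-0.02],0],[[0,0,-0.06],0],[[0,0,-0.11],0],[[0,0,-0.16],0],[[0,0,-0.2],0],[[0,0,-0.219],0],[[0,0,-0.219],0],[[0,0,-0.219],0]]' 1; python3 - <<'E'
from geo import *
import cv2
s,f=wristshot("w3");print(s["tcp_pos"])
c=f["color"][60:260,180:480];cv2.imwrite("pics/w3c.png",cv2.resize(c,(800,533),interpolation=cv2.INTER_CUBIC))
E
```

```text
time: 6.12
tcp_pos: [570.1, 247.2, 232.0]
orientation: [0.761, 0.648, 0.001, 0.0]
ft_force: [-0.1, 0.2, -1.1]
width: 1.0
gripper_force: 0.0
[570.14347329 247.23481143 231.95857598]
```

View pics/w3c.png

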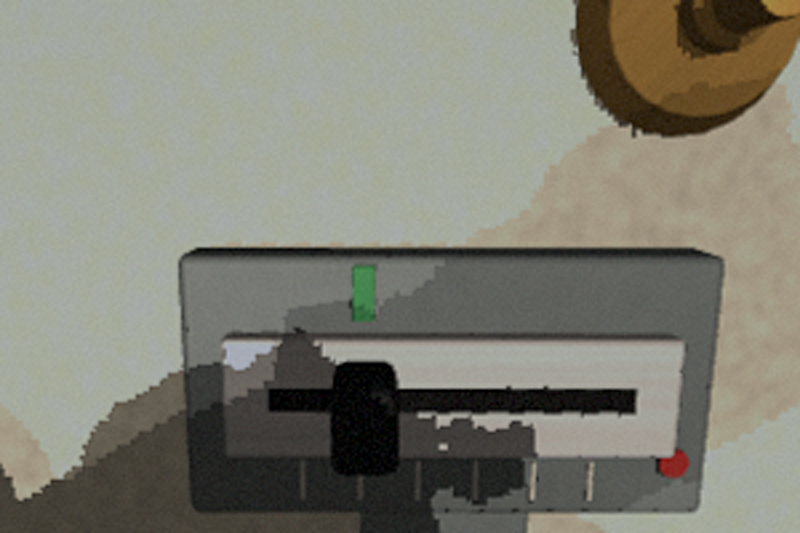

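The wrist view shows the grip at u≈365 and the mark at u≈364.5, right under the camera centre column, so the slider is at the marker. Now I'll see how the arm behaves at its reach limit, since the tool may need to tilt for the lid.

```bash
python3 -m handwheel '[[[0.134,0.207,0],0],[[0.134,0.207,0],0],[[0.134,0.207,0],0],[[0.134,0.207,0],0],[[0.134,0.207,0],0],[[0.134,0.207,0],0],[[0.134,0.207,0],0],[[0.134,0.207,0],0]]'; python3 -c "
from cell import sense;s=sense();print(s['joints'].round(3))"
```

```text
time: 6.83
tcp_pos: [734.5, 319.6, 212.5]
orientation: [0.761, 0.648, 0.004, 0.001]
ft_force: [0.0, -0.6, 0.5]
width: 1.003
gripper_force: 0.0
[ 0.41   0.876  1.229  1.915 -0.     2.141]
```

```bash
python3 -m handwheel '[[[0.06,0.1,0],0],[[0.1,0.2,0],0],[[0.1,0.2,0],0],[[0.1,0.2,0],0],[[0.1,0.2,0],0],[[0.1,0.2,0],0]]'; python3 -c "
from cell import sense;s=sense();print(s['joints'].round(3),s['tcp_pos'],s['orientation'])"
```

```text
time: 7.33
tcp_pos: [786.2, 326.3, 167.2]
orientation: [0.761, 0.648, 0.03, 0.01]
ft_force: [0.0, -0.2, -0.7]
width: 1.002
gripper_force: 0.0
[0.393 0.936 1.234 1.804 0.    2.124] [786.20084393 326.27305661 167.16940049] [0.7610098  0.64795283 0.03046567 0.00964717]
```

```bash
python3 -m handwheel '[[[-0.03,-0.05,0],0],[[-0.05,-0.1,0],0],[[-0.08,-0.15,0],0],[[-0.11,-0.21,0],0],[[-0.11,-0.21,0],0],[[-0.11,-0.21,0],0]]'; python3 -c "
from cell import sense;s=sense();print(s['joints'].round(3),s['tcp_pos'],s['orientation'])"
```

```text
time: 7.83
tcp_pos: [630.0, 274.5, 158.1]
orientation: [0.761, 0.648, 0.031, 0.01]
ft_force: [0.3, 0.3, 0.5]
width: 1.0
gripper_force: 0.0
[ 4.110e-01  3.400e-01  3.280e-01  1.494e+00 -1.000e-03  2.142e+00] [629.98747016 274.45289004 158.07220012] [0.76091278 0.64802739 0.0312326  0.00983687]
```

```bash
cat > st.py <<'E'
from cell import sense
import numpy as np
from scipy.spatial.transform import Rotation as R
s=sense();M=R.from_quat(s["orientation"]).as_matrix();p=s["tcp_pos"]
print("t",round(s["time"],2),"q",s["joints"].round(3),"p",p.round(1),"r",round(np.hypot(p[0],p[1]),1),"az",round(np.degrees(np.arctan2(p[1],p[0])),2),"beta",round(np.degrees(np.arcsin(-M[2,2])),1),"zaz",round(np.degrees(np.arctan2(M[1,2],M[0,2])),1),"y",M[:,1].round(3),"F",s["ft_force"].round(1),"w",round(s["width"]*85,1))
E
python3 -m handwheel '[[[0,0.03,-0.03],-0.18],[[0,0.06,-0.06],-0.18],[[0,0.1,-0.1],-0.18],[[0,0.15,-0.12],-0.18],[[0,0.18,-0.12],-0.18],[[0,0.2,-0.12],-0.18]]' >/dev/null; python3 st.py
python3 -m handwheel '[[[0,0.15,-0.05],0],[[0,0.3,-0.1],0],[[0,0.3,-0.1],0]]' >/dev/null; python3 st.py
python3 -m handwheel '[[[0,0.15,-0.05],0],[[0,0.3,-0.1],0],[[0,0.3,-0.1],0]]' >/dev/null; python3 st.py
```

```text
t 8.33 q [0.314 0.804 1.201 1.89  0.006 1.496] p [761.  248.6 257.7] r 800.6 az 18.09 beta 85.5 zaz 22.3 y [0.923 0.378 0.079] F [1.4 0.9 0.6] w 85.0
t 8.58 q [0.322 0.842 1.234 1.847 0.005 1.509] p [785.5 263.2 245.3] r 828.4 az 18.53 beta 83.4 zaz 20.9 y [0.921 0.372 0.116] F [ 0.5 -0.7  1. ] w 85.0
t 8.83 q [0.33  0.847 1.235 1.797 0.004 1.516] p [804.4 276.6 244.7] r 850.7 az 18.97 beta 80.7 zaz 20.4 y [0.914 0.371 0.162] F [0.2 0.9 0.1] w 85.3
```

```bash

python3 -m handwheel '[[[0,0.5,-0.2],0],[[0,0.5,-0.2],0],[[0,0.5,-0.2],0],[[0,0.5,-0.2],0],[[0,0.5,-0.2],0],[[0,0.5,-0.2],0],[[0,0.5,-0.2],0],[[0,0.5,-0.2],0]]' >/dev/null; python3 st.py
python3 -m handwheel '[[[0,0.3,-0.5],0],[[0,0.3,-0.5],0],[[0,0.3,-0.5],0],[[0,0.3,-0.5],0]]' >/dev/null; python3 st.py
python3 -m handwheel '[[[0,0.5,0],0],[[0,0.5,0],0],[[0,0.5,0],0],[[0,0.5,0],0]]' >/dev/null; python3 st.py
```

```text
t 9.5 q [0.341 0.853 1.234 1.749 0.002 1.528] p [820.4 292.2 242.6] r 870.9 az 19.61 beta 78.4 zaz 20.2 y [0.908 0.368 0.201] F [-1.1 -0.3  0.4] w 85.2
t 9.83 q [3.450e-01 7.520e-01 1.235e+00 1.811e+00 1.000e-03 1.532e+00] p [783.8 282.2 323. ] r 833.0 az 19.8 beta 76.1 zaz 20.1 y [0.899 0.365 0.241] F [-0.4  0.6  0. ] w 84.6
t 10.17 q [ 0.352  0.811  1.233  1.71  -0.     1.538] p [828.6 304.2 282.5] r 882.7 az 20.16 beta 73.8 zaz 20.1 y [0.89  0.361 0.279] F [-0.   0.1 -0. ] w 84.9
```

```bash
exec 3>&1 >/dev/null
python3 -m handwheel '[[[0,0.5,0],0]]'; python3 st.py >&3
python3 -m handwheel '[[[0,0.5,0],0]]'
python3 -m handwheel '[[[0,0.5,0],0]]'
python3 -m handwheel '[[[0,0.5,0],0]]'; python3 st.py >&3
python3 -m handwheel '[[[0,0.5,0],0],[[0,0.5,0],0]]'
python3 -m handwheel '[[[0,0.5,0],0],[[0,0.5,0],0]]'; python3 st.py >&3
python3 -m handwheel '[[[0,1,0],0],[[0,1,0],0]]'
python3 -m handwheel '[[[0,1,0],0],[[0,1,0],0]]'; python3 st.py >&3
```

```text
t 10.25 q [ 3.530e-01  8.220e-01  1.233e+00  1.672e+00 -1.000e-03  1.540e+00] p [844.4 311.3 277.6] r 899.9 az 20.24 beta 72.2 zaz 20.1 y [0.882 0.359 0.305] F [ 0.1 -0.2 -1.4] w 85.1
t 10.5 q [ 0.358  0.845  1.234  1.553 -0.002  1.544] p [890.3 332.2 274.6] r 950.3 az 20.46 beta 66.7 zaz 20.2 y [0.851 0.347 0.395] F [-0.9  0.7 -0.4] w 85.1
t 10.83 q [ 0.362  0.863  1.234  1.449 -0.004  1.548] p [928.8 350.8 276.8] r 992.8 az 20.69 beta 61.7 zaz 20.3 y [0.815 0.334 0.473] F [-1.1 -0.6 -0.6] w 84.7
t 11.17 q [ 0.366  0.868  1.234  1.356 -0.006  1.55 ] p [960.  366.4 291.9] r 1027.5 az 20.89 beta 56.7 zaz 20.4 y [0.773 0.318 0.548] F [ 0.4 -0.2  0.2] w 85.3
```

```bash
exec 3>&1 >/dev/null
python3 -m handwheel '[[[0,0.5,0],0]]'
python3 -m handwheel '[[[0,0.5,0],0]]'
python3 -m handwheel '[[[0,0.5,0],0]]'
python3 -m handwheel '[[[0,0.5,0],0]]'; python3 st.py >&3
python3 -m handwheel '[[[0,0.5,0.1],0]]'
python3 -m handwheel '[[[0,0.5,0.1],0]]'
python3 -m handwheel '[[[0,0.5,0.1],0]]'; python3 st.py >&3
python3 -m handwheel '[[[0,0.5,0.2],0]]'
python3 -m handwheel '[[[0,0.5,0.2],0]]'
python3 -m handwheel '[[[0,0.5,0.2],0]]'; python3 st.py >&3
```

```text
t 11.5 q [ 0.37   0.86   1.234  1.236 -0.008  1.552] p [996.3 383.6 330.9] r 1067.6 az 21.06 beta 49.4 zaz 20.5 y [0.701 0.292 0.65 ] F [-0.3  0.9  0. ] w 84.7
t 11.75 q [ 0.372  0.87   1.234  1.13  -0.009  1.553] p [1028.2  398.   351.3] r 1102.6 az 21.16 beta 43.9 zaz 20.6 y [0.64  0.268 0.72 ] F [-0.6 -0.4 -0.5] w 84.9
t 12.0 q [ 0.373  0.894  1.234  1.011 -0.01   1.553] p [1063.2  413.3  362.5] r 1140.7 az 21.24 beta 38.5 zaz 20.7 y [0.573 0.243 0.782] F [ 0.2  0.6 -0.6] w 84.8
```

```bash
cat > kin.py <<'E'
import numpy as np
from scipy.optimize import least_squares
D=np.array([[.087,.175,1.660,550,231],[.876,1.229,1.915,801,212.5],[.936,1.234,1.804,851,167.2],[.34,.328,1.494,687.2,158.1],[.804,1.201,1.89,800.6,257.7],[.752,1.235,1.811,833,323],[.845,1.234,1.553,950.3,274.6],[.868,1.234,1.356,1027.5,291.9],[.87,1.234,1.13,1102.6,351.3],[.894,1.234,1.011,1140.7,362.5]])
def fk(P,q2,q3,q4):
    r0,h,a,b,c,L=P;f=q2-q3;g=f+q4
    return r0+a*np.sin(q2)+b*np.cos(f)+c*np.sin(f)+L*np.cos(g), h+a*np.cos(q2)-b*np.sin(f)+c*np.cos(f)-L*np.sin(g)
s=least_squares(lambda P:np.r_[fk(P,*D[:,:3].T)[0]-D[:,3],fk(P,*D[:,:3].T)[1]-D[:,4]],[0,300,400,400,0,250.]);P=s.x
if __name__=="__main__":
    print(P.round(1),np.abs(s.fun).max())
    b=np.radians(38.5)
    for r,z in[(545,95),(560,150),(520,30),(525,25),(500,20),(480,15),(470,60),(520,150)]:
        k=least_squares(lambda q:np.r_[np.array(fk(P,*q))-[r,z],1e3*(q[0]-q[1]+q[2]-b)],[.5,-.5,0],bounds=([-.85,-1.15,-2.2],[1.81,1.24,2.28]));print(r,z,k.x.round(2),round(k.cost,3), "wrist r,z",r-P[5]*np.cos(b),z+P[5]*np.sin(b))
E
python3 kin.py
python3 - <<'E'
from geo import *
print("bowl",ray("top",(237,328),60).round(),"brush ends",ray("top",(335,362),10).round(),ray("top",(376,310),10).round(),"bottle",ray("top",(160,304),120).round(),"jar",ray("top",(352,167),60).round(),"cast",ray("top",(413,175),30).round(),"burner",ray("top",(187,190),95).round())
E
```

```text
[  1.6 159.9 420.  517.4  36.2 428.9] 0.5200200158627695
545 95 [-0.81 -1.05  0.43] 0.0 wrist r,z 209.36549427447392 361.97574072713735
560 150 [-0.78 -0.93  0.52] 0.0 wrist r,z 224.36549427447392 416.97574072713735
520 30 [-0.8  -1.15  0.33] 150.982 wrist r,z 184.36549427447392 296.97574072713735
525 25 [-0.77 -1.15  0.3 ] 134.074 wrist r,z 189.36549427447392 291.97574072713735
500 20 [-0.82 -1.15  0.36] 707.766 wrist r,z 164.36549427447392 286.97574072713735
480 15 [-0.85 -1.15  0.39] 1506.772 wrist r,z 144.36549427447392 281.97574072713735
470 60 [-0.85 -1.15  0.38] 1575.205 wrist r,z 134.36549427447392 326.97574072713735
520 150 [-0.85 -0.96  0.57] 187.28 wrist r,z 184.36549427447392 416.97574072713735
bowl [379. 216.  60.] brush ends [312.  -3.  10.] [433. -95.  10.] bottle [420. 373. 120.] jar [764. -32.  60.] cast [ 759. -181.   30.] burner [683. 344.  95.]
```

```bash
python3 - <<'E'
from kin import *
for bd in(38.5,43,47):
  b=np.radians(bd)
  for r,z in[(530,95),(530,200),(520,80),(550,15),(540,15),(530,40),(500,100)]:
    k=least_squares(lambda q:np.r_[np.array(fk(P,*q))-[r,z],1e3*(q[0]-q[1]+q[2]-b)],[0,-.9,0],bounds=([-.85,-1.15,-2.2],[1.81,1.24,2.28]));print(bd,r,z,k.x.round(2),round(k.cost,1))
E
```

```text
38.5 530 95 [-0.85 -1.07  0.46] 11.3
38.5 530 200 [-0.85 -0.86  0.66] 41.7
38.5 520 80 [-0.85 -1.1   0.43] 72.6
38.5 550 15 [-0.67 -1.15  0.2 ] 1.7
38.5 540 15 [-0.7  -1.15  0.22] 48.3
38.5 530 40 [-0.8  -1.15  0.33] 9.9
38.5 500 100 [-0.85 -1.06  0.47] 593.6
43 530 95 [-0.79 -0.99  0.55] 0.0
43 530 200 [-0.8  -0.79  0.76] 0.0
43 520 80 [-0.83 -1.04  0.54] 0.0
43 550 15 [-0.63 -1.08  0.3 ] 0.0
43 540 15 [-0.67 -1.1   0.32] 0.0
43 530 40 [-0.75 -1.08  0.42] 0.0
43 500 100 [-0.85 -1.01  0.6 ] 125.8
47 530 95 [-0.73 -0.92  0.62] 0.0
47 530 200 [-0.73 -0.72  0.83] 0.0
47 520 80 [-0.75 -0.96  0.61] 0.0
47 550 15 [-0.58 -1.01  0.39] 0.0
47 540 15 [-0.62 -1.03  0.41] 0.0
47 530 40 [-0.69 -1.01  0.49] 0.0
47 500 100 [-0.84 -0.96  0.7 ] 0.0
```

```bash
cat > to.py <<'E'
import sys,numpy as np
from cell import sense
from scipy.spatial.transform import Rotation as R
s=sense();M=R.from_quat(s["orientation"]).as_matrix()
t=np.array([float(v) for v in sys.argv[1:4]]);print("frac",(M.T@(t-s["tcp_pos"])/800).round(4),"x axis",M[:,0].round(3),"z axis",M[:,2].round(3),"roll deg",round(np.degrees(np.arctan2(M[2,0],M[2,1])),2))
E
python3 to.py 470 55 230; python3 to.py 560 95 250
```

```text
frac [-0.1406 -0.6638 -0.5635] x axis [-0.368  0.93  -0.02 ] z axis [ 0.732  0.276 -0.623] roll deg -1.47
frac [-0.136  -0.5675 -0.4829] x axis [-0.368  0.93  -0.02 ] z axis [ 0.732  0.276 -0.623] roll deg -1.47
```

```bash
python3 -m handwheel '[[[-0.14,-0.66,-0.56],0.008],[[-0.14,-0.66,-0.56],0.008],[[-0.14,-0.66,-0.56],0.008],[[-0.14,-0.66,-0.56],0.008],[[-0.14,-0.66,-0.56],0.008],[[-0.14,-0.66,-0.56],0.008],[[-0.14,-0.66,-0.56],0.008],[[-0.14,-0.66,-0.56],0.008],[[-0.14,-0.66,-0.56],0.008],[[-0.14,-0.66,-0.56],0.008],[[-0.14,-0.66,-0.56],0.008],[[-0.14,-0.66,-0.56],0.008],[[-0.14,-0.66,-0.56],0.008],[[-0.14,-0.66,-0.56],0.008],[[-0.14,-0.66,-0.56],0.008],[[-0.14,-0.66,-0.56],0.008],[[-0.14,-0.66,-0.56],0.008],[[-0.14,-0.66,-0.56],0.008]]'; python3 st.py; python3 to.py 470 55 230
```

```text
time: 13.5
tcp_pos: [514.6, 77.0, 237.9]
orientation: [0.513, 0.743, 0.355, 0.242]
ft_force: [-37.7, 1.5, 16.3]
width: 1.003
gripper_force: 0.0
t 13.5 q [-0.008 -0.848 -0.774  0.793  0.288  1.332] p [514.6  77.  237.9] r 520.3 az 8.51 beta 39.1 zaz 21.0 y [0.59  0.222 0.776] F [-37.7   1.5  16.3] w 85.3
frac [-0.0059 -0.0466 -0.0418] x axis [-0.357  0.934  0.003] z axis [ 0.724  0.279 -0.631] roll deg 0.26
```

```bash
exec 3>&1 >/dev/null
python3 -m handwheel '[[[0,-0.1,-0.1],0]]'; python3 st.py >&3
python3 -m handwheel '[[[0,-0.1,-0.1],0]]'; python3 st.py >&3
python3 -m handwheel '[[[0,-0.1,-0.1],0]]'
python3 -m handwheel '[[[0,-0.1,-0.1],0]]'; python3 st.py >&3
```

```text
t 13.58 q [-0.08  -0.845 -0.76   0.855  0.348  1.273] p [501.5  57.5 231.4] r 504.8 az 6.54 beta 40.9 zaz 22.3 y [0.614 0.228 0.756] F [ 1.4 -1.4 -1.6] w 84.9
t 13.67 q [-0.166 -0.846 -0.735  0.924  0.417  1.197] p [487.8  35.5 238. ] r 489.1 az 4.16 beta 41.6 zaz 23.3 y [0.622 0.234 0.747] F [ 0.6 -1.   0.9] w 84.8
t 13.83 q [-0.39  -0.847 -0.689  1.106  0.575  0.979] p [443.3 -14.8 244.2] r 443.5 az -1.91 beta 43.0 zaz 25.6 y [0.638 0.244 0.73 ] F [ 0.3 -0.7 -0.4] w 84.9
```

```bash
python3 to.py 495 79 140
```

```text
frac [ 0.0764 -0.0253  0.1686] x axis [-0.397  0.917  0.041] z axis [ 0.66   0.316 -0.682] roll deg 3.21
```

```bash
python3 -m handwheel '[[[0.02,0,0.03],-0.018],[[0.05,-0.02,0.08],-0.018],[[0.076,-0.025,0.12],-0.018],[[0.076,-0.025,0.15],-0.018],[[0.076,-0.025,0.168],-0.018],[[0.076,-0.025,0.168],-0.018],[[0.076,-0.025,0.168],-0.018],[[0.076,-0.025,0.168],-0.018]]' -0.06 120; python3 st.py; python3 to.py 495 79 140;python3 to.py 534.4 98.3 98.6
```

```text
time: 14.5
tcp_pos: [496.5, 78.2, 141.7]
orientation: [0.489, 0.776, 0.337, 0.214]
ft_force: [0.6, -0.3, 0.9]
width: 0.469
gripper_force: 0.0
t 14.5 q [-0.037 -0.835 -0.908  0.736  0.346  1.227] p [496.5  78.2 141.7] r 502.6 az 8.95 beta 42.9 zaz 25.4 y [0.614 0.295 0.732] F [ 0.6 -0.3  0.9] w 39.9
frac [ 0.0017 -0.0024  0.0006] x axis [-0.431  0.902 -0.002] z axis [ 0.661  0.315 -0.681] roll deg -0.15
frac [ 0.0024 -0.003   0.076 ] x axis [-0.431  0.902 -0.002] z axis [ 0.661  0.315 -0.681] roll deg -0.15
```

```bash
python3 -m handwheel '[[[0.0024,-0.003,0.02],0],[[0.0024,-0.003,0.04],0],[[0.0024,-0.003,0.055],0],[[0.0024,-0.003,0.067],0],[[0.0024,-0.003,0.076],0],[[0.0024,-0.003,0.076],0],[[0.0024,-0.003,0.076],0]]'; python3 st.py; python3 - <<'E'
from geo import *
import cv2
from cell import grab_frame
s,f=wristshot("w4")
a=f["color"]
b=grab_frame("scene")["color"][130:330,260:460]
im=np.hstack([cv2.resize(a[80:480,80:560],(480,400)),cv2.resize(b,(320,320),interpolation=cv2.INTER_CUBIC).copy() if 0 else cv2.copyMakeBorder(cv2.resize(b,(320,320),interpolation=cv2.INTER_CUBIC),0,80,0,0,0)])
cv2.imwrite("pics/p7.png",cv2.convertScaleAbs(im,alpha=1.4))
E
```

```text
time: 15.08
tcp_pos: [534.4, 98.2, 97.6]
orientation: [0.489, 0.776, 0.337, 0.213]
ft_force: [-0.2, 0.2, -0.4]
width: 0.473
gripper_force: 0.0
t 15.08 q [ 0.025 -0.689 -0.931  0.553  0.302  1.274] p [534.4  98.2  97.6] r 543.3 az 10.41 beta 43.0 zaz 25.4 y [0.615 0.295 0.732] F [-0.2  0.2 -0.4] w 40.2
```

View pics/p7.png

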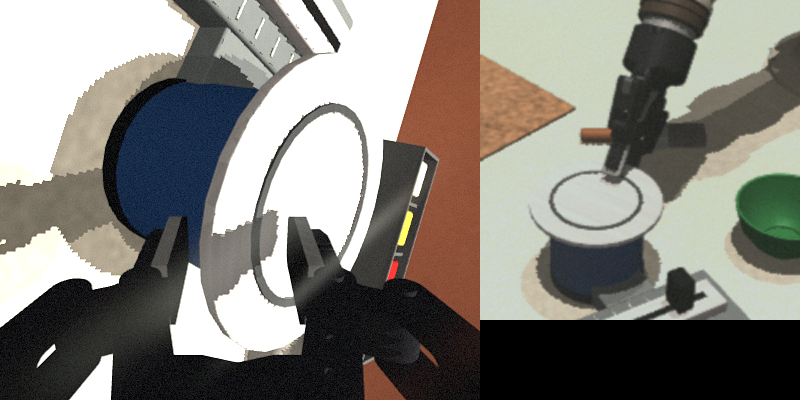

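The wrist view shows the lower finger below the rim on the left, its tip at about (175,220) beside the rim edge at about (205,250). The upper finger is over the disc at about (300,220), so the rim is straddled. Next I pry gently along an arc about the far rim.

```bash
python3 -m handwheel '[[[0,0.003,-0.003],0],[[0,0.0064,-0.006],0],[[0,0.012,-0.0105],0],[[0,0.018,-0.0153],0],[[0,0.023,-0.0193],0],[[0,0.029,-0.023],0],[[0,0.035,-0.0267],0],[[0,0.0416,-0.0305],0],[[0,0.0416,-0.0305],0],[[0,0.0416,-0.0305],0]]'; python3 st.py; python3 - <<'E'
from geo import *
import cv2
from cell import grab_frame
s,f=wristshot("w5")
a=f["color"]
b=grab_frame("scene")["color"][130:330,260:460]
im=np.hstack([cv2.resize(a[80:480,80:560],(480,400)),cv2.copyMakeBorder(cv2.resize(b,(320,320),interpolation=cv2.INTER_CUBIC),0,80,0,0,0)])
cv2.imwrite("pics/p8.png",cv2.convertScaleAbs(im,alpha=1.1))
E
```

```text
time: 16.02
tcp_pos: [538.7, 100.8, 138.4]
orientation: [0.489, 0.776, 0.337, 0.213]
ft_force: [0.7, -0.3, -1.4]
width: 0.474
gripper_force: 0.4
t 16.02 q [ 0.032 -0.693 -0.854  0.632  0.298  1.279] p [538.7 100.8 138.4] r 548.1 az 10.6 beta 43.0 zaz 25.5 y [0.614 0.295 0.732] F [ 0.7 -0.3 -1.4] w 40.3
```

View pics/p8.png

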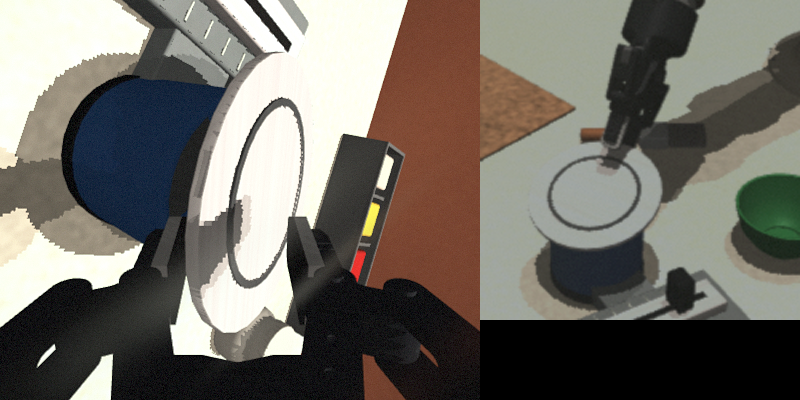

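The lid is tilted about 16°, its rim resting on the lower pad and the far side hooked on the pot. I continue to about 33°, then close.

```bash
python3 -m handwheel '[[[0,0.007,-0.003],0],[[0,0.014,-0.006],0],[[0,0.021,-0.0086],0],[[0,0.028,-0.011],0],[[0,0.035,-0.0128],0],[[0,0.043,-0.0146],0],[[0,0.043,-0.0146],0],[[0,0.043,-0.0146],0]]'; python3 -m handwheel '[[[0,0,0],0],[[0,0,0],0],[[0,0,0],0],[[0,0,0],0],[[0,0,0],0],[[0,0,0],0],[[0,0,0],0],[[0,0,0],0]]' -1 60;python3 st.py; python3 -m handwheel '[[[0,0,0],0],[[0,0,0],0]]' -1 120;python3 st.py
```

```text
time: 16.78
tcp_pos: [552.2, 107.3, 171.5]
orientation: [0.489, 0.776, 0.337, 0.213]
ft_force: [-1.2, -0.4, -0.4]
width: 0.469
gripper_force: 0.5
time: 17.45
tcp_pos: [552.1, 107.2, 171.2]
orientation: [0.489, 0.776, 0.337, 0.213]
ft_force: [1.8, 0.5, -1.0]
width: 0.046
gripper_force: 61.1
t 17.45 q [ 0.048 -0.658 -0.774  0.674  0.286  1.291] p [552.1 107.2 171.2] r 562.4 az 10.99 beta 43.0 zaz 25.5 y [0.615 0.295 0.732] F [ 1.8  0.5 -1. ] w 3.9
time: 17.62
tcp_pos: [552.1, 107.2, 171.2]
orientation: [0.489, 0.776, 0.337, 0.213]
ft_force: [2.8, 0.4, -0.1]
width: 0.028
gripper_force: 112.7
t 17.62 q [ 0.048 -0.658 -0.774  0.674  0.286  1.291] p [552.1 107.2 171.2] r 562.4 az 10.99 beta 43.0 zaz 25.5 y [0.615 0.295 0.732] F [ 2.8  0.4 -0.1] w 2.4
```

```bash
python3 -m handwheel '[[[0,0.007,-0.006],0],[[0,0.016,-0.015],0],[[0,0.026,-0.024],0],[[0,0.036,-0.034],0],[[0,0.046,-0.043],0],[[0,0.055,-0.051],0],[[0,0.055,-0.051],0],[[0,0.055,-0.051],0]]';python3 st.py; python3 - <<'E'
from geo import *
import cv2
from cell import grab_frame
s,f=wristshot("w6")
a=f["color"]
b=grab_frame("scene")["color"][80:330,260:460]
im=np.hstack([cv2.resize(a[80:480,80:560],(480,400)),cv2.resize(b,(320,400),interpolation=cv2.INTER_CUBIC)])
cv2.imwrite("pics/p9.png",cv2.convertScaleAbs(im,alpha=1.1))
E
```

```text
time: 18.28
tcp_pos: [552.3, 107.3, 231.9]
orientation: [0.489, 0.776, 0.337, 0.214]
ft_force: [-0.8, -0.2, -3.6]
width: 0.029
gripper_force: 113.5
t 18.28 q [ 0.049 -0.656 -0.657  0.788  0.286  1.291] p [552.3 107.3 231.9] r 562.6 az 11.0 beta 42.9 zaz 25.4 y [0.614 0.295 0.732] F [-0.8 -0.2 -3.6] w 2.5
```

View pics/p9.png

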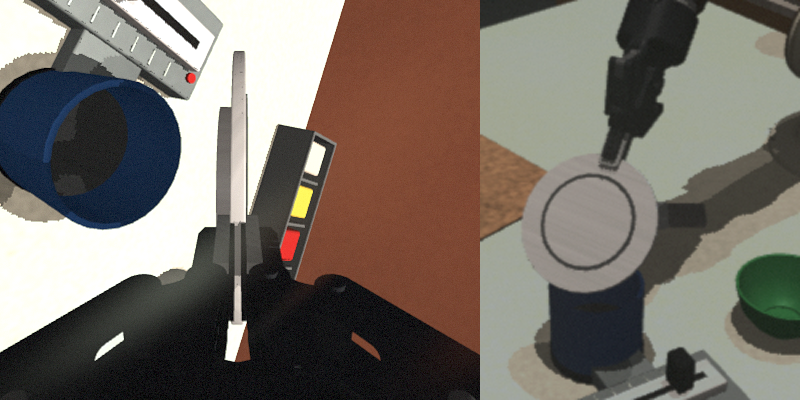

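The lid is clear of the pot, held flush between the pads; the pot's mouth is at (85,160). The disc's edge-on silhouette runs from (238,50) to (237,320). I'll measure where the lid centre sits in the tool frame.

```bash
python3 - <<'E'
from geo import *
f=d["w6"];H=f["hand_eye"];K=f["intrinsics"]
for v in(128,130,132,398,401,404):
    r=H[:3,:3]@np.linalg.solve(K,[318,v,1]);c=H[:3,3];a=np.array([r[0],r[2]]);a/=np.linalg.norm(a)
    # signed dist of centre (xc=0,zc) from ray = +-72
    print(v,[round((s*72 - a[1]*c[0]*1 )/(-a[0]) *1 + c[2],1) if 0 else round(c[2]+( -c[0]*a[1]-s*72)/(a[0])*-1*-1,1) for s in(1,-1)])
print(H.round(4).tolist())
# far tangent: direct optimisation
def proj_t(p): 
    q=np.linalg.inv(H)@np.r_[p,1];q=K@q[:3];return q[:2]/q[2]
for zc in(40,45,50,55,60):
    t=np.linspace(0,2*np.pi,400);v=np.array([proj_t([72*np.cos(a),0,zc+72*np.sin(a)]) for a in t]);print(zc,v[:,1].min().round(1),v[:,1].max().round(1))
E
```

```text
128 [np.float64(3703.7), np.float64(39.1)]
130 [np.float64(3288.8), np.float64(19.2)]
132 [np.float64(2953.9), np.float64(3.0)]
398 [np.float64(62.0), np.float64(-160.8)]
401 [np.float64(59.9), np.float64(-161.2)]
404 [np.float64(57.9), np.float64(-161.5)]
[[0.0006, -0.951, -0.3092, 79.2139], [1.0, 0.0007, -0.0002, -0.4621], [0.0004, -0.3092, 0.951, -142.898], [0.0, 0.0, 0.0, 1.0]]
40 127.9 433.6
45 127.5 424.7
50 127.1 416.3
55 126.7 408.4
60 126.3 400.9
```

```bash
python3 to.py 498.6 -268.1 232; python3 to.py 498.6 -268.1 130
```

```text
frac [-0.3947 -0.1777 -0.193 ] x axis [-0.431  0.902 -0.001] z axis [ 0.66   0.314 -0.683] roll deg -0.07
frac [-0.3946 -0.2708 -0.106 ] x axis [-0.431  0.902 -0.001] z axis [ 0.66   0.314 -0.683] roll deg -0.07
```

```bash
python3 -m handwheel '[[[-0.01,-0.004,-0.005],0],[[-0.03,-0.013,-0.015],0],[[-0.055,-0.025,-0.027],0],[[-0.085,-0.038,-0.041],0],[[-0.115,-0.052,-0.056],0],[[-0.145,-0.065,-0.071],0],[[-0.175,-0.079,-0.085],0],[[-0.205,-0.092,-0.1],0],[[-0.235,-0.106,-0.115],0],[[-0.265,-0.119,-0.129],0],[[-0.295,-0.133,-0.144],0],[[-0.325,-0.146,-0.159],0],[[-0.35,-0.158,-0.171],0],[[-0.37,-0.167,-0.181],0],[[-0.385,-0.173,-0.188],0],[[-0.394,-0.178,-0.193],0],[[-0.394,-0.178,-0.193],0],[[-0.394,-0.178,-0.193],0]]'; python3 st.py; python3 to.py 498.6 -268.1 103
```

```text
time: 19.88
tcp_pos: [498.3, -267.6, 231.8]
orientation: [0.489, 0.776, 0.337, 0.213]
ft_force: [-0.1, 0.2, -2.7]
width: 0.03
gripper_force: 113.9
t 19.88 q [-0.856 -0.207 -0.289  1.211  0.782  0.385] p [ 498.3 -267.6  231.8] r 565.6 az -28.24 beta 43.0 zaz 25.5 y [0.616 0.294 0.731] F [-0.1  0.2 -2.7] w 2.5
frac [-0.0007 -0.1177  0.1099] x axis [-0.431  0.903 -0.   ] z axis [ 0.66   0.315 -0.682] roll deg -0.01
```

```bash
python3 -m handwheel '[[[0,-0.01,0.009],0],[[0,-0.03,0.028],0],[[0,-0.055,0.051],0],[[0,-0.08,0.075],0],[[0,-0.1,0.093],0],[[0,-0.112,0.105],0],[[0,-0.1177,0.11],0],[[0,-0.1177,0.11],0],[[0,-0.1177,0.11],0]]'>/dev/null; python3 st.py
python3 -m handwheel '[[[0,-0.0018,0.0017],0],[[0,-0.0036,0.0034],0],[[0,-0.0036,0.0034],0]]'>/dev/null; python3 st.py
python3 -m handwheel '[[[0,-0.0014,0.0013],0],[[0,-0.0027,0.0026],0],[[0,-0.0027,0.0026],0]]'>/dev/null; python3 st.py
```

```text
t 20.63 q [-0.855 -0.163 -0.5    0.954  0.782  0.385] p [ 498.9 -267.2  104.2] r 566.0 az -28.18 beta 43.0 zaz 25.5 y [0.614 0.295 0.732] F [-0.2 -0.3 -1.6] w 2.2
t 20.88 q [-0.855 -0.16  -0.505  0.945  0.782  0.385] p [ 498.9 -267.9  100.2] r 566.3 az -28.23 beta 43.0 zaz 25.4 y [0.614 0.295 0.732] F [-0.1  0.8 -3.2] w 2.4
t 21.13 q [-0.855 -0.157 -0.51   0.938  0.782  0.385] p [ 498.8 -267.7   96.7] r 566.1 az -28.23 beta 43.0 zaz 25.5 y [0.615 0.295 0.732] F [-0.8 -0.9 -1.3] w 2.5
```

```bash

python3 -m handwheel '[[[0,-0.0009,0.0009],0],[[0,-0.0018,0.0017],0],[[0,-0.0018,0.0017],0]]'>/dev/null; python3 st.py
python3 -m handwheel '[[[0,-0.0009,0.0009],0],[[0,-0.0018,0.0017],0],[[0,-0.0018,0.0017],0]]'>/dev/null; python3 st.py
```

```text
t 21.38 q [-0.856 -0.156 -0.512  0.934  0.783  0.385] p [ 498.9 -267.9   95.1] r 566.3 az -28.23 beta 42.9 zaz 25.4 y [0.614 0.295 0.732] F [-1.5  0.2  0.9] w 2.5
t 21.63 q [-0.855 -0.155 -0.515  0.93   0.783  0.385] p [ 499.  -267.9   93.2] r 566.4 az -28.23 beta 42.9 zaz 25.4 y [0.614 0.295 0.732] F [-2.5 -0.4  2.9] w 2.3
```

```bash
exec 3>&1 >/dev/null
python3 -m handwheel '[[[0,0,0],0],[[0,0,0],0]]' -1 40
python3 -m handwheel '[[[0,0,0],0],[[0,0,0],0],[[0,0,0],0]]' -0.86 20; python3 st.py >&3
python3 -m handwheel '[[[0,0,0],0],[[0,0,0],0],[[0,0,0],0]]' -0.8; python3 st.py >&3
python3 -m handwheel '[[[0,0,0],0],[[0,0,0],0]]' -0.73
python3 -m handwheel '[[[0,0,0],0],[[0,0,0],0]]' -0.66
python3 -m handwheel '[[[0,0,0],0],[[0,0,0],0]]' -0.58; python3 st.py >&3
python3 - <<'E'
from geo import *
import cv2
from cell import grab_frame
s,f=wristshot("w7")
a=f["color"]
b=grab_frame("scene")["color"][80:330,160:360]
im=np.hstack([cv2.resize(a[80:480,80:560],(480,400)),cv2.resize(b,(320,400),interpolation=cv2.INTER_CUBIC)])
cv2.imwrite("pics/p10.png",im)
E
```

```text
t 22.05 q [-0.855 -0.154 -0.515  0.93   0.782  0.385] p [ 498.6 -267.5   92.4] r 565.9 az -28.22 beta 43.0 zaz 25.5 y [0.615 0.295 0.731] F [-2.3 -0.9  1.4] w 5.7
t 22.3 q [-0.855 -0.154 -0.515  0.93   0.782  0.385] p [ 498.6 -267.5   92.3] r 565.8 az -28.21 beta 43.0 zaz 25.5 y [0.615 0.295 0.731] F [-0.   0.4 -1.2] w 8.3
t 22.8 q [-0.855 -0.154 -0.515  0.93   0.782  0.385] p [ 498.8 -267.7   92.8] r 566.1 az -28.22 beta 43.0 zaz 25.5 y [0.615 0.295 0.732] F [ 0.3  0.7 -1.2] w 18.0
```

```bash
exec 3>&1 >/dev/null
python3 -m handwheel '[[[0,0,0],0],[[0,0,0],0]]' -0.5
python3 -m handwheel '[[[0,0,0],0],[[0,0,0],0]]' -0.42
python3 -m handwheel '[[[0,0,0],0],[[0,0,0],0]]' -0.34
python3 -m handwheel '[[[0,0,0],0],[[0,0,0],0]]' -0.29; python3 st.py >&3
python3 -m handwheel '[[[0,-0.005,0],0],[[0,-0.011,0],0],[[0,-0.017,0.0003],0],[[0,-0.0223,0.0006],0],[[0,-0.028,0.0015],0],[[0,-0.034,0.0026],0],[[0,-0.04,0.0038],0],[[0,-0.046,0.0051],0],[[0,-0.0521,0.0065],0],[[0,-0.0521,0.0065],0]]'; python3 st.py >&3
python3 - <<'E'
from geo import *
wristshot("w8")
E
```

```text
t 23.57 q [-0.855 -0.154 -0.515  0.93   0.782  0.385] p [ 498.8 -267.7   92.8] r 566.1 az -28.22 beta 43.0 zaz 25.5 y [0.615 0.295 0.732] F [ 1.  -0.4 -0.5] w 30.1
t 24.4 q [-0.907 -0.123 -0.555  0.911  0.795  0.315] p [ 475.9 -278.2   57.5] r 551.3 az -30.31 beta 43.0 zaz 25.5 y [0.616 0.294 0.731] F [-1.2  0.1 -0.7] w 30.0
```

```bash
exec 3>&1 >/dev/null
python3 -m handwheel '[[[0,-0.005,0.0016],0],[[0,-0.011,0.0036],0],[[0,-0.0168,0.0056],0],[[0,-0.0225,0.0076],0],[[0,-0.0225,0.0076],0],[[0,-0.0225,0.0076],0]]'; python3 st.py >&3
python3 -m handwheel '[[[0,-0.004,0.0013],0],[[0,-0.008,0.0026],0],[[0,-0.011,0.0035],0],[[0,-0.011,0.0035],0],[[0,-0.011,0.0035],0]]'; python3 st.py >&3
python3 - <<'E'
from geo import *
import cv2
from cell import grab_frame
s,f=wristshot("w9")
a=f["color"]
g=grab_frame("scene");b=g["color"][80:280,160:360];d["s9"]=g;t=grab_frame("top");d["t9"]=t;pickle.dump(d,open("f0.pkl","wb"))
c=t["color"][215:345,370:520]
R_=np.vstack([cv2.resize(b,(320,320),interpolation=cv2.INTER_CUBIC),cv2.resize(c,(320,280),interpolation=cv2.INTER_CUBIC)])
L_=np.vstack([cv2.resize(a,(480,360)),cv2.resize(d["w8"]["color"][240:480,160:480],(480,240))])
cv2.imwrite("pics/p10.png",np.hstack([L_,R_]))
E
```

```text
t 24.95 q [-0.923 -0.105 -0.572  0.891  0.799  0.293] p [ 469.4 -281.7   41.2] r 547.5 az -30.97 beta 43.0 zaz 25.5 y [0.615 0.294 0.732] F [ 0.8 -0.3  0.8] w 30.0
t 25.37 q [-0.931 -0.096 -0.58   0.881  0.8    0.281] p [ 465.9 -283.4   32.9] r 545.3 az -31.31 beta 43.0 zaz 25.5 y [0.615 0.295 0.732] F [ 0.5  0.1 -0.3] w 30.3
```

View pics/p10.png

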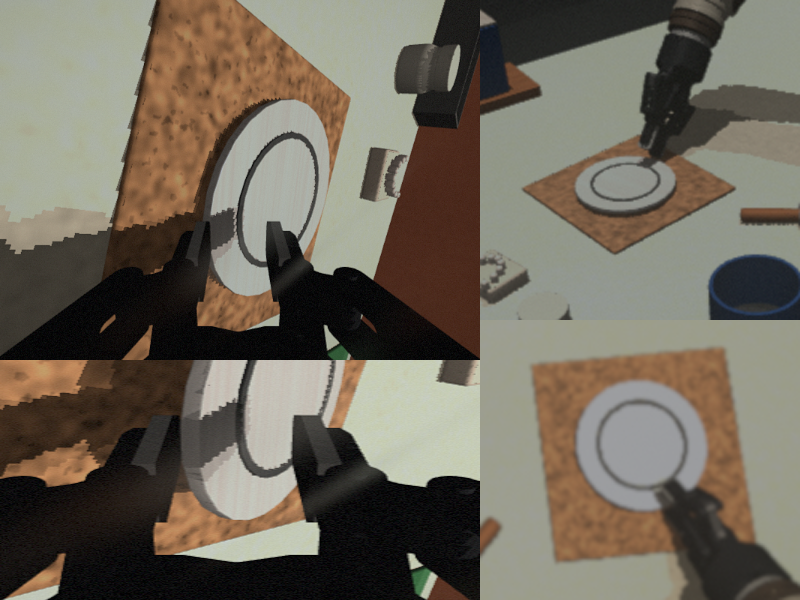

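The lid lies near the mat's centre, right way up and almost flat. In the top inset it is at about (642,445) and the mat spans (530–755, 350–560); its near rim is on the lower finger. I lower the last few millimetres, then slip the finger out.

```bash
exec 3>&1 >/dev/null
python3 -m handwheel '[[[0,-0.002,0.0008],0],[[0,-0.004,0.0016],0],[[0,-0.0063,0.0024],0],[[0,-0.0063,0.0024],0],[[0,-0.0063,0.0024],0]]'; python3 st.py >&3
python3 -m handwheel '[[[0,-0.001,-0.0003],0],[[0,-0.0027,0.0003],0],[[0,-0.0027,0.0003],0],[[0,-0.0027,0.0003],0]]'; python3 st.py >&3
```

```text
t 25.93 q [-0.935 -0.09  -0.585  0.875  0.801  0.275] p [ 464.  -284.3   27.8] r 544.2 az -31.49 beta 43.0 zaz 25.5 y [0.615 0.294 0.732] F [-0.7 -1.1  0.1] w 30.3
t 26.27 q [-0.938 -0.088 -0.587  0.874  0.802  0.271] p [ 462.9 -284.9   26.2] r 543.5 az -31.61 beta 43.0 zaz 25.5 y [0.615 0.295 0.732] F [-0.1 -0.7 -0.2] w 30.3
```

```bash
exec 3>&1 >/dev/null
python3 -m handwheel '[[[0,-0.001,0.0009],0],[[0,-0.0018,0.0017],0],[[0,-0.0018,0.0017],0],[[0,-0.0018,0.0017],0]]'; python3 st.py >&3
python3 -m handwheel '[[[0,-0.001,0.0009],0],[[0,-0.0018,0.0017],0],[[0,-0.0018,0.0017],0],[[0,-0.0018,0.0017],0]]'; python3 st.py >&3
```

```text
t 26.6 q [-0.938 -0.085 -0.589  0.869  0.802  0.271] p [ 463.  -284.8   24.2] r 543.6 az -31.6 beta 43.0 zaz 25.5 y [0.615 0.295 0.732] F [ 0.3 -1.2  0.7] w 30.0
t 26.93 q [-0.938 -0.083 -0.591  0.865  0.802  0.271] p [ 463.  -284.8   22.3] r 543.6 az -31.6 beta 43.0 zaz 25.5 y [0.615 0.295 0.732] F [0.3 0.4 0.2] w 30.1
```

```bash
exec 3>&1 >/dev/null
python3 -m handwheel '[[[0,-0.003,-0.0032],0],[[0,-0.006,-0.0064],0],[[0,-0.01,-0.0107],0],[[0,-0.015,-0.016],0],[[0,-0.022,-0.0236],0],[[0,-0.032,-0.0343],0],[[0,-0.042,-0.045],0],[[0,-0.0512,-0.055],0],[[0,-0.0512,-0.055],0]]'; python3 st.py >&3
python3 -m handwheel '[[[0,0,-0.03],0],[[0,0,-0.07],0],[[0,0,-0.12],0],[[0,0,-0.17],0],[[0,0,-0.2],0],[[0,0,-0.2],0],[[0,0,-0.2],0]]'; python3 st.py >&3
python3 - <<'E' >&3
from geo import *
import cv2
from cell import grab_frame
t=grab_frame("top");d["t10"]=t;im=t["color"]
w=wristshot("w10");g=grab_frame("scene")["color"]
cv2.imwrite("pics/t10.png",im)
hsv=cv2.cvtColor(im,cv2.COLOR_BGR2HSV)
m=np.zeros(im.shape[:2],np.uint8);m[215:345,385:510]=((hsv[...,1]<50)&(hsv[...,2]>110))[215:345,385:510]
m=cv2.morphologyEx(m,cv2.MORPH_CLOSE,np.ones((5,5)));n,l,st,c=cv2.connectedComponentsWithStats(m)
for i in np.argsort(-st[1:,4])[:3]+1: print(st[i],c[i].round(1),ray("t10",c[i],19).round(1))
i=[k for k in range(1,n) if 420<c[k][0]<470 and st[k,4]>800][0]
cn=max(cv2.findContours((l==i).astype(np.uint8),cv2.RETR_EXTERNAL,cv2.CHAIN_APPROX_NONE)[0],key=len)[:,0]
q=np.array([ray("t10",p,19)[:2] for p in cn]);cc=ray("t10",c[i],19)[:2];rr=np.hypot(*(q-cc).T);print("radius",rr.min(),rr.max())
e=np.array([np.cos(np.radians(5.3)),np.sin(np.radians(5.3))]);v=cc-[517,-259.4];print("offset on mat",v@e,v@[-e[1],e[0]])
# scene change vs start (excluding arm/pot/mat)
df=cv2.absdiff(im,d["top"]["color"]).max(2)>60
n,l,st,c=cv2.connectedComponentsWithStats(df.astype(np.uint8))
print([(st[i].tolist()) for i in range(1,n) if st[i,4]>25])
E
```

```text
t 27.68 q [-1.071 -0.056 -0.56   1.006  0.819  0.082] p [ 407.4 -311.8   22.3] r 513.1 az -37.42 beta 43.0 zaz 25.4 y [0.616 0.294 0.731] F [ 0.7 -0.4 -0.2] w 30.2
t 28.27 q [-1.323 -0.031 -0.318  1.487  0.801 -0.283] p [ 302.8 -362.3  132. ] r 472.2 az -50.12 beta 43.0 zaz 25.3 y [0.615 0.294 0.731] F [-0.4 -0.6 -0.6] w 30.0
[ 385  215  125  130 7588] [448.7 282.2] [ 501.1 -263.2   19. ]
[ 415  243   62   61 2947] [445.2 272.9] [ 523.  -255.5   19. ]
radius 140.05964759494248 223.55496941657032
offset on mat -16.2157893944031 -2.267967420238414
[[227, 216, 8, 12, 69], [256, 217, 55, 52, 1794], [236, 219, 6, 10, 40], [252, 218, 8, 22, 52], [222, 237, 8, 12, 69], [231, 241, 6, 10, 44], [415, 243, 61, 60, 1399], [304, 255, 14, 16, 47], [426, 254, 39, 38, 1148], [492, 364, 86, 85, 3525], [339, 419, 11, 11, 48], [593, 420, 47, 38, 899], [353, 431, 27, 49, 353], [330, 434, 10, 5, 34], [263, 439, 9, 7, 31], [267, 450, 16, 13, 100], [335, 450, 24, 30, 316], [236, 457, 32, 23, 349], [317, 456, 15, 7, 33], [595, 456, 45, 24, 477]]
```

```bash
python3 -c "
from cell import job_done;print(job_done())"
```

```text
the job is handed in; nothing more can be done
None
```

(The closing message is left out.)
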